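# Stack the keyed fittings tray in the ratchet dock

## Task

Flip the orange ratchet pawl over so that the clamp jaw is free, and slide the jaw all the way back off the blue tray in the dock. Then stack the red fittings tray on the blue one with its notch over the yellow key, level and fully home: lower it into place rather than dropping it, let go, and leave the pawl flipped, the jaw back and the other things on the bench where they are.

Things in the scene. Friction and masses are not known exactly. Their poses are not given: they have to be found in the camera images.
- dock: Fixed dark steel plate 130 (x) x 315 (y) x 12 mm on the bench; origin: centre of its underside. It carries along dock y: a clamped blue tray centred at y -70 mm (115 x 155 mm outside, 6 mm walls, rim 62 mm above the bench), the clamp jaw at the tray's +y end, the pawl beyond. Place and yaw vary; it may stand left or right.
- dock_seat (a point): Where the red tray's origin (tray) lies when it is fully home: above the blue tray's centre, 54 mm above the bench. Axes as the dock's.
- dock_key (a point): Centre of the top of the yellow key, an upright block in the middle of the blue tray's -y end, 92 mm above the bench, 30 mm above the rim. It is 20 mm long along dock y (the outer face flush with the tray's end) and 28 mm wide along dock x at the rim, tapering to about 20 mm at the top.
- jaw_fin (a point): Centre of the top edge of the jaw's black fin, 114 mm above the bench; moves with the jaw. Fin 64 mm wide (dock x), 12 mm thick (y), 38 mm tall on the aluminium lip. Jaw shut: the fin is 74 mm from the blue tray's centre to dock +y; the lip (100 mm wide, top at 76 mm) hangs over the rim from 60 mm outward and blocks stacking. Pinch the fin across y or push it.
- jaw (a joint): Slide of the jaw in m along dock +y: about 0 to 0.004 at the start (clamped), 0.045 fully back at its stop. It takes about 2 N and stays where it is left. With the pawl down it can go no farther than about 0.005.
- pawl_tip (a point): Free end of the orange pawl lever, a bar 20 mm wide (dock x), 10 mm thick, 82 mm long from its pivot. The pivot lies along dock x, 42 mm above the bench, 193 mm from the blue tray's centre to dock +y, between grey cheeks (tops at 50 mm). Pawl down: the lever leans 30 degrees from upright to dock -y (towards the jaw), tip 113 mm above the bench.
- pawl (a joint): Angle of the pawl in rad: 0 down (its tooth in the jaw's rack locks the jaw against sliding back), 1.1 fully flipped, the lever then leaning 33 degrees to dock +y. Push the lever's upper part towards dock +y to flip it (about 1.5 N); it stays where it is left. Its toothed arm on the jaw's side swings up meanwhile, to 82 mm above the bench.
- tray: Loose red tray of fittings, about 0.45 kg, 115 (x) x 155 (y) mm, rim 58 mm above its underside; origin: centre of the underside. Its foot, 96 x 136 x 8 mm, drops inside the blue rim (103 x 143). Starts yawed up to 1.5 rad; home, its axes point like the dock's. Fittings inside reach 32 mm above the underside, 24 mm or more from the middle along y.
- tray_grip (a point): Centre of the top edge of the black grip on the red tray's middle divider, 78 mm above the tray's underside: 80 mm long along tray x, 12 mm thick along tray y. Pinch it across tray y.
- tray_notch (a point): Middle, at rim height, of the notch in the red tray's -y end, 67.5 mm from its centre to tray -y. The notch is yellow-lined, 34 mm wide and 24 mm deep, open outwards, and runs the full height, through the foot too. Home, this point is 20 mm above dock_key.
- green_bin: Bystander: loose green open bin with copper fittings, 110 x 140 x 70 mm. Origin: centre of the underside.
- pipe_tee: Bystander: white plastic pipe tee lying flat, 100 x 83 x 50 mm. Origin: under the middle of its straight run.
- carton: Bystander: small cardboard carton, 100 x 150 x 80 mm. Origin: centre of the underside.

How it is judged:
By the outcome, as a careful person would: the job done as asked, in the order asked, and still so for the second after the job is handed in, with the robot touching nothing.
It also fails if it takes over 64 s, if anything falls off the work surface, if the arm or the gripper's body presses on something with over 40 N, if the wrist force passes 120 N, or if a joint passes its speed limit or range.

## Robot

A 6-joint arm with a two-finger parallel gripper is mounted at the origin on the work surface. World frame = base frame: x ahead of the robot, y to its left, z up, the work surface at z = 0. Lengths are in m, angles in rad, forces in N, time in s.
With the tool pointing down it reaches from about 0.325 to 0.875 m from the base axis. Payload 4.4 kg.
Tool frame: the origin (TCP) lies midway between the tips of the shut fingers; the grasp point (between the pads) lies 19 mm behind it; z points along the fingers, y is the line along which they close (so a half turn about z gives the same grasp; the last joint's range is limited). The gripper opens to 85 mm and grips with 20 to 120 N. Pads are 22 mm wide; open, the fingers measure 114 mm over their backs; the gripper's body (76 mm by 85 mm) begins 54 mm behind the grasp point. The pads swing forward as they close: fully open they stand 13 mm farther back than shut.
Start: joints at [1.129, 0.207, 1.542, -0, 1.393, -0.15], TCP at [0.165, 0.551, 0.231] pointing down, gripper open.
Joint ranges: [-2.73, 2.73], [-0.86, 2.22], [0.23, 2.46], [-1.11, 4.25], [0.08, 2.63], [-2.82, 2.82]. Speed limits (rad/s): [2.79, 2.79, 3.14, 3.14, 3.14, 3.14].

## Interface

Orientations are given as [roll, pitch, yaw] about the fixed x, y, z axes, in that order (R = Rz(yaw) Ry(pitch) Rx(roll)).
In Python, from rig import arm, snapshot gives the robot as it stands (arm), with the cameras as plain functions.
- The arm moves only by the shell command python3 jog.py FILE [FORCE], which reads ROWS from the file FILE. ROWS is a JSON list of rows, 1 to 20 of them, each of 7 numbers: the opening from 0.0 (shut) to 1.0 (fully open), then dx, dy, dz in shares of the most that a row can go, 1 being 62.5 mm, then a rotation vector rx, ry, rz in normalised numbers (1 is pi/2 rad); each row shifts and turns the commanded pose from where the row before left it, along the tool's axes as they then stand; what a row does not reach is not made up. A row lasts 1/8 s, in which the tool goes at most 0.0625 m and 0.188 rad, less where a joint would pass 70% of its speed; a pose out of reach is approached as far as the arm can. The fingers move at their own pace and stop on an object; FORCE is the grip in N (left out, the last holds). Time passes only in rows, so rows that do not move let the fingers close. It prints the time, the measured TCP pose, the force, the opening and the grip force at its end. Shift and turn numbers lie between -1 and 1, and a call with a number outside is refused. Input that does not fit is refused with a message, and nothing moves.
- arm.state(): the state, without advancing time (a new reading comes with each control period).
- snapshot(name): name is "scene" or "top" or "wrist"; returns a dict with "img" (384x512x3 uint8, red, green, blue), "camera_matrix" (3x3 intrinsics, pixels), "world_from_camera" (4x4, takes a point from camera to world coordinates). Camera axes: x right, y up, looking along -z (the intrinsics and any distortion apply to the point x, -y, -z); pixel columns grow to the right and rows downward; lengths in m; the calibration is good to about 2 mm. The wrist camera is an equidistant fisheye: a pixel r from the principal point sees the ray r / f radians off the axis. A picture is of the moment at which its call begins. There is no depth.
- arm.job_done(): hands the job in; it is judged then, once.
The state is a dict: "time": time; "q": joint angles; "qd": joint speeds; "tau": joint torques, N m; "tcp_pos": TCP position; "ee_rot": TCP orientation; "ft_force": force on the tool from outside, world axes, zero at the start; "wrist_torque": the same for the moment, N m; "gripper_width": opening from 0.0 (shut) to 1.0 (fully open); "grip_force": force on a finger pad.
Only numpy, scipy, OpenCV 4.12 (cv2) and the standard library are available. Lean on these libraries where they do the work, as an engineer would, in place of code of your own. Each camera call takes 0.05 s, during which the arm holds its last target. There are 200 camera calls.

## Working session

There is one attempt and no reset: what is moved stays moved. The work goes in short steps, Python scripts to look and compute and a shell command to move; the robot and the scene stay as the last step left them, time stands still between calls to the robot, and variables do not carry over. Pictures are saved under pics/ and viewed, at most 10 in all, crops included, and the job is handed in when it is done.

```bash
ls; mkdir -p pics; python3 - <<'E'
from rig import arm, snapshot
import cv2,json
import numpy as np
s=arm.state(); print(s)
for n in("scene","top"):
    d=snapshot(n); cv2.imwrite(f"pics/{n}0.png",d["img"][:,:,::-1]); np.savez(f"pics/{n}0.npz",**d)
    print(n,d["camera_matrix"],d["world_from_camera"], [k for k in d])
E
```

```text
jog.py
pics
rig.py
{'time': 0.0, 'q': array([ 1.12950057e+00,  2.07433065e-01,  1.54298399e+00,  1.24062288e-05,
        1.39348743e+00, -1.50485816e-01]), 'qd': array([-2.01918983e-04,  1.94089676e-03,  7.97247980e-04,  1.28731484e-03,
       -7.59901956e-04, -6.15429280e-06]), 'tau': array([-2.00647766e-03, -3.83042049e+01, -2.91590327e+01, -4.78692455e-04,
        1.06496140e-02, -3.38895290e-06]), 'tcp_pos': array([0.16453714, 0.5501566 , 0.2301041 ]), 'ee_rot': array([-3.13930878e+00, -3.58655042e-04,  2.85078011e+00]), 'ft_force': array([ 0.20296714, -0.01303994,  0.18056195]), 'wrist_torque': array([-0.00360494, -0.03522525, -0.04076814]), 'grip_force': 0.0, 'gripper_width': 1.0057661887829896}
scene [[367.84427441   0.         258.28039879]
 [  0.         367.84427441 189.19688917]
 [  0.           0.           1.        ]] [[-0.13569006 -0.80116502  0.58285745  1.19605966]
 [ 0.99070547 -0.11538028  0.07204204  0.07816638]
 [ 0.0095327   0.58721546  0.80937453  0.88598666]
 [ 0.          0.          0.          1.        ]] ['img', 'camera_matrix', 'world_from_camera']
top [[401.99647917   0.         253.81386427]
 [  0.         401.99647917 190.90287152]
 [  0.           0.           1.        ]] [[-0.02272797  0.98992229 -0.1397759   0.4556235 ]
 [-0.99972548 -0.02170818  0.00881636 -0.01727848]
 [ 0.00569323  0.13993791  0.99014391  1.12551977]
 [ 0.          0.          0.          1.        ]] ['img', 'camera_matrix', 'world_from_camera']
```

View pics/top0.png

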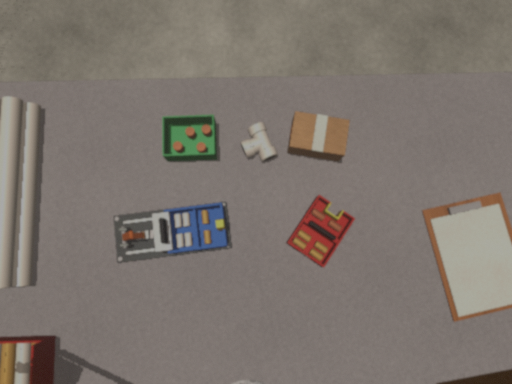

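View pics/scene0.png

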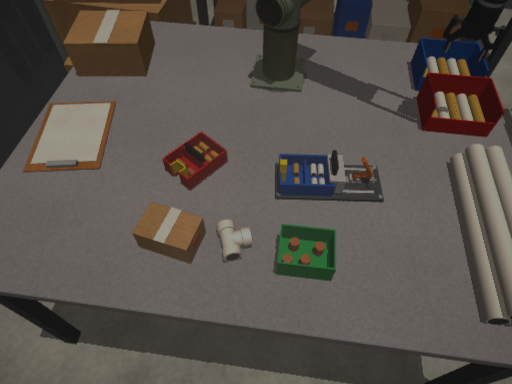

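The top view shows the dock at about (172,232), its +y end pointing left: key (221,224), fin (164,231), pawl (132,236). The red tray is at (321,231) with its notch at (334,211). The scene view agrees: dock at (330,177), red tray at (195,160). Next I'll enlarge both.

```bash
cat > h.py <<'E'
import numpy as np, cv2
from scipy.spatial.transform import Rotation as R
def ray(d,px):
    K=d["camera_matrix"];T=d["world_from_camera"]
    v=np.linalg.inv(K)@[px[0],px[1],1]
    if d.get("fish",False):
        a=v[:2];r=np.hypot(*a);v=np.r_[a/r*np.sin(r),np.cos(r)]
    return T[:3,3],T[:3,:3]@[v[0],-v[1],-v[2]]
def at(d,px,z):
    o,v=ray(d,px);return o+v*(z-o[2])/v[2]
def proj(d,p):
    K=d["camera_matrix"];T=d["world_from_camera"]
    c=T[:3,:3].T@(np.asarray(p)-T[:3,3]);v=np.array([c[0],-c[1],-c[2]])
    if d.get("fish",False):
        t=np.arctan2(np.hypot(v[0],v[1]),v[2]);v=np.r_[v[:2]/np.hypot(v[0],v[1])*t,1]
    v=K@v;return v[:2]/v[2]
def crop(img,x0,y0,w,h,s):
    c=cv2.resize(img[y0:y0+h,x0:x0+w],None,fx=s,fy=s,interpolation=cv2.INTER_CUBIC)
    for i in range(0,w,10): cv2.putText(c,str(x0+i),(i*s,8),0,.3,(255,255,255));cv2.line(c,(i*s,10),(i*s,16),(255,255,255))
    for i in range(0,h,10): cv2.putText(c,str(y0+i),(0,i*s+3),0,.3,(255,255,255));cv2.line(c,(20,i*s),(26,i*s),(255,255,255))
    return c
E
python3 - <<'E'
from h import *
t=np.load("pics/top0.npz");s=np.load("pics/scene0.npz")
a=crop(t["img"],108,195,130,72,6);cv2.imwrite("pics/c1.png",np.vstack([a])[:,:,::-1])
b=np.hstack([crop(t["img"],283,190,75,82,5),crop(s["img"],160,130,75,82,5)])
cv2.imwrite("pics/c2.png",b[:,:,::-1])
print(proj(t,[.165,.551,.231]))
E
```

```text
[-17.32415391 394.37638553]
```

View pics/c1.png

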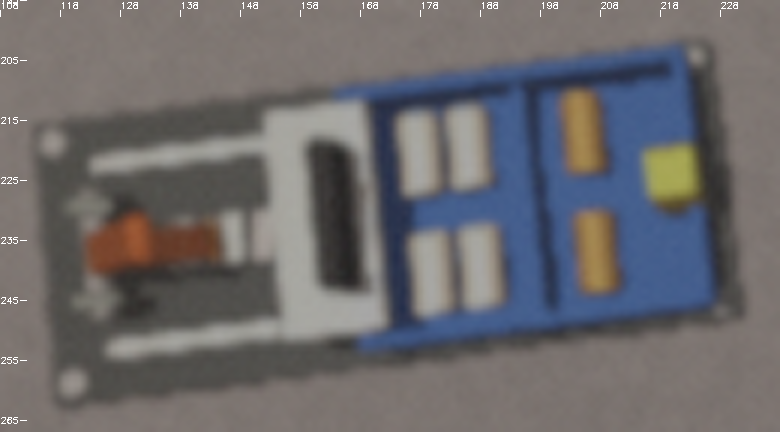

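View pics/c2.png

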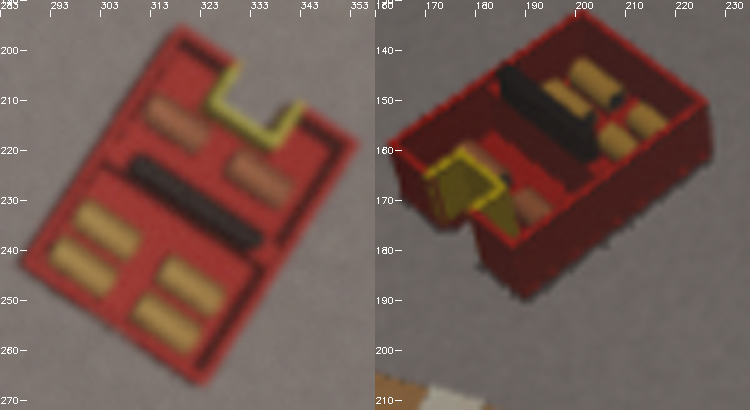

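The crops show: dock plate corners in the top view near (114,215), (118,262), (226,201), (232,248); key top (219.7,223.8). The red rim corners are (319,195), (354.6,219), (323.6,267), (287,242) in the top view, and (163,162), (202,132), (227,151), (188,179) in the scene view. The notch is upper right in the top view. I'll fit the poses.

```bash
python3 - <<'E'
from h import *
from scipy.optimize import least_squares
t=np.load("pics/top0.npz");s=np.load("pics/scene0.npz")
def fit(obs,x0):
    def P(x,l): c,q=np.cos(x[2]),np.sin(x[2]);return [x[0]+c*l[0]-q*l[1],x[1]+q*l[0]+c*l[1],l[2]]
    f=lambda x:np.concatenate([proj(d,P(x,l))-px for d,px,l in obs])
    r=least_squares(f,x0);print(r.x.round(4),r.fun.round(1));return r.x
# tray: -y end (notch) upper right in top
T=lambda d,l:[(d,p,(a*.0575,b*.0775,.058)) for p,a,b in l]
tt=[((319,195),-1,-1),((354.6,219),1,-1),((323.6,267),1,1),((287,242.4),-1,1)]
# find handedness by trying both
for sg in (1,-1):
    fx=[(p,a*sg,b) for p,a,b in tt]
    m=np.array([at(t,p,.058) for p,_,_ in tt]);c=m.mean(0);n=(m[2]+m[3]-m[0]-m[1])[:2]
    yaw=np.arctan2(n[1],n[0])-np.pi/2
    print("T",sg,c,yaw); fit(T(t,fx),[c[0],c[1],yaw])
    if sg==-1 or 1:
        ss=[((163.4,161.6),1*sg*1,-1),((187.6,179.4),-1*sg,-1),((227,150.6),-1*sg,1),((201.6,132),1*sg,1)]
        fit(T(s,ss),[c[0],c[1],yaw]); fit(T(t,fx)+T(s,ss),[c[0],c[1],yaw])
print("edges",[np.linalg.norm(m[i]-m[i-1]) for i in range(4)])
dk=[((114,215.3),1,1),((117.7,262.5),-1,1),((231.7,248),-1,-1),((226,201.3),1,-1)]
m=np.array([at(t,p,.012) for p,_,_ in dk]);c=m.mean(0);print("dock edges",[np.linalg.norm(m[i]-m[i-1]).round(4) for i in range(4)])
n=(m[0]+m[1]-m[2]-m[3])[:2];yaw=np.arctan2(n[1],n[0])-np.pi/2
for sg in(1,-1):
  o=[(t,p,(a*sg*.065,b*.1575,.012)) for p,a,b in dk];x=fit(o,[c[0],c[1],yaw])
  o.append((t,(219.7,223.8),(0,-.1375,.092)));x=fit(o,x)
print("key",at(t,(219.7,223.8),.092))
E
```

```text
T 1 [ 0.49629984 -0.20250944  0.058     ] 0.946079268776129
[ 0.4975 -0.2022  0.9734] [ 35.6  22.4 -36.7 -24.9 -36.6 -24.   37.2  24.7]
[ 0.4976 -0.2009  0.3948] [  7.6  11.9 -21.2 -34.6 -10.4 -15.   22.5  31.2]
[ 0.4975 -0.2016  0.726 ] [ 37.8  31.1 -28.1 -24.4 -39.  -32.8  27.9  24.2  16.4  16.2 -25.2 -27.
 -19.2 -18.7  25.2  23.1]
T -1 [ 0.49629984 -0.20250944  0.058     ] 0.946079268776129
[ 0.4963 -0.2025  0.9477] [-0.1 -0.5  0.5 -0.3 -0.2  0.6 -0.2  0.2]
[ 0.5027 -0.1981  0.9731] [-1.  -1.7  0.9  1.5  0.4  0.  -0.3  0. ]
[ 0.4982 -0.2009  0.9578] [-1.1 -1.2 -0.3 -1.3 -0.5 -0.1 -0.7 -0.2 -1.5 -3.4 -0.1  0.1 -0.2 -0.8
 -0.4 -1.1]
edges [np.float64(0.15331551395836387), np.float64(0.1133176256833032), np.float64(0.15193912125208778), np.float64(0.11443739926190831)]
dock edges [np.float64(0.312), np.float64(0.1298), np.float64(0.3126), np.float64(0.1299)]
[0.5047 0.1993 0.1031] [-0.5  0.  -0.5  0.1  0.4 -0.1  0.6 -0.1]
[0.5045 0.1994 0.1026] [-0.5  0.  -0.5  0.1  0.3  0.   0.6 -0.   0.1 -0.2]
[0.5068 0.1993 0.1138] [  3.5  47.1  -4.4 -47.3  -5.5 -48.1   6.2  45.2]
[0.506  0.1994 0.1087] [  3.3  47.1  -4.3 -47.3  -5.3 -47.6   6.1  45.8   0.1  -1.1]
key [0.5182228  0.06296041 0.092     ]
```

Careful with the scale: shifts go in shares of 62.5 mm and turns go in shares of pi/2 rad. That gives: -0.0423 m is -0.6768, -0.0378 m is -0.6048, -0.131 rad / 1.5708 = -0.0834.

```bash
echo '[[0,0,0,0,0,0,-0.0834],[0,0,0,0,0,0,-0.0834],[0,0,0,0,0,0,-0.0834],[0,-0.6048,-0.6768,0,0,0,0],[0,-0.6048,-0.6768,0,0,0,0],[0,-0.6048,-0.6768,0,0,0,0],[0,-0.6048,-0.6768,0,0,0,0],[0,-0.6048,-0.6768,0,0,0,0],[0,-0.6048,-0.6768,0,0,0,0],[0,-0.6048,-0.6768,0,0,0,0],[0,-0.6048,-0.6768,0,0,0,0],[0,0,0,0,0,0,0],[0,0,0,0,0,0,0]]' > rows.txt && python3 jog.py rows.txt 30
cat >> h.py <<'E'
YD=.1026;B=np.array([.5117,.1298]);DY=np.array([-np.sin(YD),np.cos(YD)]);DX=np.array([DY[1],-DY[0]])
def W(x,y,z): return np.r_[B+DX*x+DY*y,z]   # dock coords about blue tray centre
def delta(s,p,yaw=None):
    M=R.from_euler('xyz',s["ee_rot"]).as_matrix();o="tool d "+str((M.T@(np.asarray(p)-s["tcp_pos"])).round(4))
    if yaw is not None:
        G=R.from_euler('xyz',[np.pi,0,yaw]).as_matrix();o+=" rot "+str(R.from_matrix(M.T@G).as_rotvec().round(4))
    return o
def dock(p): p=np.asarray(p);return np.r_[DX@(p[:2]-B),DY@(p[:2]-B),p[2:]].round(4)
def wrist(arm,name):
    d=dict(snapshot("wrist"));d["fish"]=True;cv2.imwrite(f"pics/{name}.png",d["img"][:,:,::-1]);np.savez(f"pics/{name}.npz",**d);return d
E
python3 - <<'E'
from h import *; from rig import arm, snapshot
s=arm.state();print(delta(s,W(0,.115,.095),YD+np.pi),dock(s["tcp_pos"]))
d=wrist(arm,"w1");im=d["img"].copy()
for n,p in dict(pawl=W(0,.152,.113),fin=W(0,.074,.114),key=W(0,-.0675,.092)).items():
    q=proj(d,p);print(n,q);cv2.circle(im,tuple(int(v) for v in q),4,(255,0,255),1)
cv2.imwrite("pics/w1m.png",cv2.resize(im,(768,576))[:,:,::-1])
E
```

```text
time: 1.72
tcp_pos: [0.4996, 0.245, 0.2306]
ee_rot: [3.141, -0.002, -3.04]
ft_force: [0.5, -0.0, -0.5]
gripper_width: -0.003
grip_force: 0.0
tool d [-0.0005 -0.0009  0.1356] rot [ 0.0003 -0.0019 -0.0011] [-0.0003  0.1159  0.2306]
pawl [291.9223806  186.82840554]
fin [207.17552988 187.18641544]
key [ 86.02061968 181.71465666]
```

View pics/w1m.png

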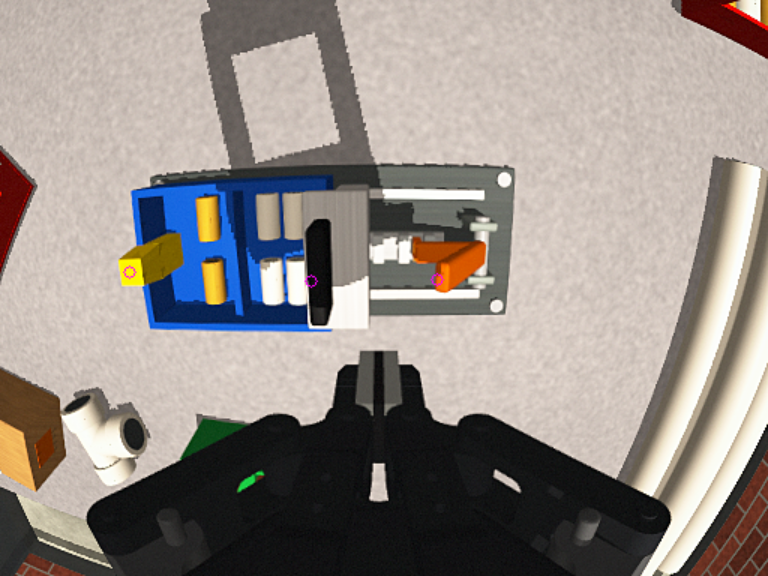

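The wrist view matches the fit: key top at (131,272), fin top at (318,272) and pawl tip at (440,280) in the enlarged picture. The jaw is slightly open, about 3 mm. Now I'll lower behind the pawl and push it over.

In the tool's units: 0.045 m is 0.72, 0.02 m is 0.32.

```bash
echo '[[0,0,0,0.72,0,0,0],[0,0,0,0.72,0,0,0],[0,0,0,0.72,0,0,0],[0,0,0.32,0,0,0,0],[0,0,0.32,0,0,0,0],[0,0,0.24,0,0,0,0],[0,0,0.16,0,0,0,0],[0,0,0.16,0,0,0,0],[0,0,0.08,0,0,0,0],[0,0,0,0,0,0,0]]' > rows.txt && python3 jog.py rows.txt; python3 -c "
from h import *;from rig import arm, snapshot
print(dock(arm.state()['tcp_pos']))"
```

```text
time: 3.02
tcp_pos: [0.4918, 0.325, 0.0961]
ee_rot: [3.141, -0.001, -3.039]
ft_force: [0.8, 0.3, 0.7]
gripper_width: 0.001
grip_force: 0.0
[0.0002 0.1962 0.0961]
```

In the tool's units: 0.004 m is 0.064.

```bash
for i in 1 2 3; do echo '[[0,0,0.064,0,0,0,0],[0,0,0,0,0,0,0]]' > rows.txt && python3 jog.py rows.txt | grep -E 'tcp|force'; done; python3 - <<'E'
from h import *; from rig import arm, snapshot
d=wrist(arm,"w2")
cv2.imwrite("pics/w2c.png",cv2.resize(d["img"][100:260,150:350],(750,600))[:,:,::-1]);print(dock(arm.state()['tcp_pos']))
E
```

```text
tcp_pos: [0.4912, 0.3284, 0.0958]
ft_force: [-0.1, 0.0, 1.1]
grip_force: 0.2
tcp_pos: [0.4911, 0.3328, 0.0962]
ft_force: [0.7, -0.4, -0.8]
grip_force: 0.3
tcp_pos: [0.4908, 0.337, 0.0964]
ft_force: [0.4, -0.3, -1.0]
grip_force: 0.2
[0.0005 0.2083 0.0964]
```

View pics/w2c.png

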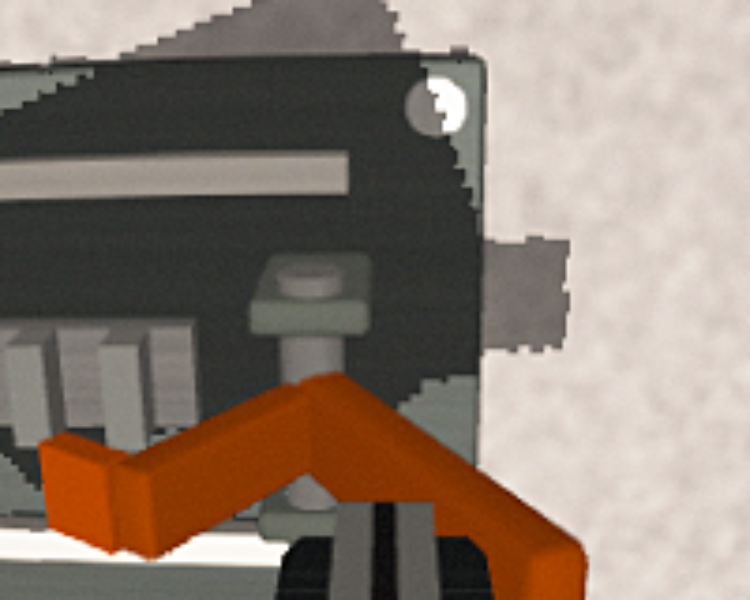

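The lever now leans to dock +y, at the right of the crop, and the toothed arm is lifted out of the rack. I'll keep pushing in small steps until it meets the stop.

In the tool's units: 0.003 m is 0.048.

```bash
for i in 1 2 3 4; do echo '[[0,0,0.048,0,0,0,0],[0,0,0,0,0,0,0]]' > rows.txt && python3 jog.py rows.txt | grep -E 'tcp|ft_force'; done
```

```text
tcp_pos: [0.4905, 0.3398, 0.0963]
ft_force: [0.6, -0.9, -0.1]
tcp_pos: [0.4902, 0.3429, 0.0963]
ft_force: [-0.3, -1.7, 0.3]
tcp_pos: [0.4899, 0.3457, 0.0963]
ft_force: [0.2, -0.6, 0.9]
tcp_pos: [0.4898, 0.3464, 0.096]
ft_force: [0.7, -8.7, 1.8]
```

In the tool's units: -0.05 m is -0.8, -0.04 m is -0.64.

```bash
echo '[[0,0,-0.4,0,0,0,0],[0,0,0,-0.8,0,0,0],[0,0,-0.48,-0.4,0,0,0],[0,0,-0.72,0,0,0,0],[0,0,-0.72,0,0,0,0],[0,0,-0.64,0,0,0,0],[0,0,0,0.64,0,0,0],[0,0,0,0.608,0,0,0],[0,0,0,0,0,0,0]]' > rows.txt && python3 jog.py rows.txt; python3 -c "
from h import *;from rig import arm, snapshot
print(dock(arm.state()['tcp_pos']))"
```

```text
time: 5.95
tcp_pos: [0.5055, 0.1643, 0.0904]
ee_rot: [3.141, -0.007, -3.04]
ft_force: [0.2, 0.2, 0.8]
gripper_width: -0.004
grip_force: 0.0
[-0.0026  0.035   0.0904]
```

In the tool's units: 0.015 m is 0.24, 0.01 m is 0.16.

```bash
echo '[[0,0,0.24,0,0,0,0],[0,0,0.16,0,0,0,0],[0,0,0.16,0,0,0,0],[0,0,0.16,0,0,0,0],[0,0,0.128,0,0,0,0],[0,0,0.096,0,0,0,0],[0,0,0,0,0,0,0]]' > rows.txt && python3 jog.py rows.txt; for i in 1 2 3 4 5; do echo '[[0,0,0.048,0,0,0,0],[0,0,0,0,0,0,0]]' > rows.txt && python3 jog.py rows.txt | grep -E 'tcp|ft_force'; done
```

```text
time: 6.82
tcp_pos: [0.5017, 0.2239, 0.0928]
ee_rot: [3.141, -0.002, -3.039]
ft_force: [0.7, -0.4, -0.2]
gripper_width: -0.003
grip_force: 0.0
tcp_pos: [0.5014, 0.2261, 0.0927]
ft_force: [-0.6, 0.1, -0.1]
tcp_pos: [0.5013, 0.2291, 0.0928]
ft_force: [-1.0, -2.0, -1.1]
tcp_pos: [0.5012, 0.2305, 0.0929]
ft_force: [-0.5, -6.6, 0.5]
tcp_pos: [0.5012, 0.2307, 0.0929]
ft_force: [-0.5, -14.7, 2.5]
tcp_pos: [0.5011, 0.2308, 0.0929]
ft_force: [-0.1, -22.5, 3.0]
```

In the tool's units: -0.05 m is -0.8, -0.03 m is -0.48, 0.1766 rad / 1.5708 = 0.1124.

```bash
echo '[[0,0,-0.48,0,0,0,0],[0,0,0,-0.8,0,0,0],[0,0,0,-0.8,0,0,0.1124],[0.6,0,0,-0.48,0,0,0.1124],[0.6,0,0,0,0,0,0.1124],[0.6,0,0,0,0,0,0.1124],[0.6,0,0,0,0,0,0.1124],[0.6,0,0,0,0,0,0.1124],[0.6,0,0,0,0,0,0.1124],[0.6,0,0,0,0,0,0.1124],[0.6,0,0,0,0,0,0.1124],[0.6,0,0,0,0,0,0.1124],[0.6,0,0,0,0,0,0.1124],[0.6,0,0,0,0,0,0.1124],[0.6,0,0,0,0,0,0.1124],[0.6,0,0,0,0,0,0]]' > rows.txt && python3 jog.py rows.txt 60
python3 - <<'E'
from h import *; from rig import arm, snapshot
s=arm.state();print(delta(s,[.4963,-.2025,.2],.948))
E
```

```text
time: 10.07
tcp_pos: [0.5044, 0.2089, 0.2237]
ee_rot: [3.141, -0.002, 0.95]
ft_force: [0.6, 0.5, 0.2]
gripper_width: 0.603
grip_force: 0.0
tool d [-0.3394  0.2327  0.0232] rot [ 0.0003 -0.0017  0.0021]
```

In the tool's units: -0.0485 m is -0.776, 0.0332 m is 0.5312.

```bash
echo '[[0.6,-0.776,0.5312,0,0,0,0],[0.6,-0.776,0.5312,0,0,0,0],[0.6,-0.776,0.5312,0,0,0,0],[0.6,-0.776,0.5312,0,0,0,0],[0.6,-0.776,0.5312,0,0,0,0],[0.6,-0.776,0.5312,0,0,0,0],[0.6,-0.776,0.5312,0,0,0,0],[0.6,0,0,0,0,0,0],[0.6,0,0,0,0,0,0]]' > rows.txt && python3 jog.py rows.txt
python3 - <<'E'
from h import *; from rig import arm, snapshot
s=arm.state();print(delta(s,[.4963,-.2025,.2],.948))
d=wrist(arm,"w3");im=d["img"].copy()
c,q=np.cos(.948),np.sin(.948)
for l in [(.0575,.0775,.058),(-.0575,.0775,.058),(.0575,-.0775,.058),(-.0575,-.0775,.058),(.04,0,.078),(-.04,0,.078)]:
    p=proj(d,[.4963+c*l[0]-q*l[1],-.2025+q*l[0]+c*l[1],l[2]]);print(l,p.round(1));cv2.circle(im,tuple(int(round(v)) for v in p),2,(0,255,255),1)
cv2.imwrite("pics/w3m.png",cv2.resize(im[60:320,90:430],None,fx=2.3,fy=2.3)[:,:,::-1])
t=snapshot("top");np.savez("pics/top1.npz",**t)
E
```

```text
time: 11.2
tcp_pos: [0.4948, -0.2027, 0.2232]
ee_rot: [-3.141, -0.001, 0.949]
ft_force: [0.4, 0.9, -0.1]
gripper_width: 0.598
grip_force: 0.0
tool d [0.001  0.0011 0.0232] rot [-0.0003 -0.0009  0.001 ]
(0.0575, 0.0775, 0.058) [179.4 117.9]
(-0.0575, 0.0775, 0.058) [185.6 219.5]
(0.0575, -0.0775, 0.058) [327.3 118.2]
(-0.0575, -0.0775, 0.058) [320.6 219.7]
(0.04, 0, 0.078) [253.5 135.7]
(-0.04, 0, 0.078) [253.2 212.5]
```

View pics/w3m.png

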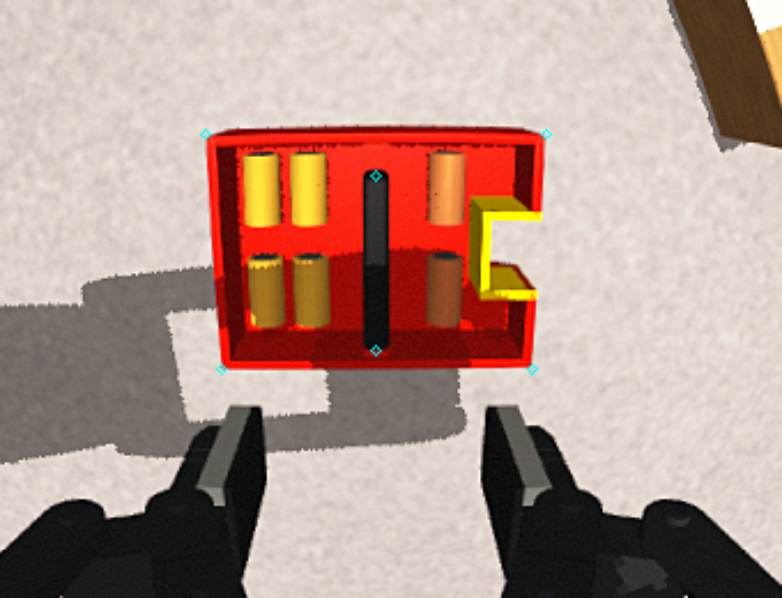

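The rings sit on the red rim corners and grip ends (the grip runs (376,170) to (376,352)), to about 1 mm. Descend and grasp.

In the tool's units: 0.05 m is 0.8, 0.001 m is 0.016.

```bash
echo '[[0.6,0.016,0.016,0.8,0,0,0],[0.6,0,0,0.8,0,0,0],[0.6,0,0,0.8,0,0,0],[0.6,0,0,0.4,0,0,0],[0.6,0,0,0,0,0,0],[0,0,0,0,0,0,0],[0,0,0,0,0,0,0],[0,0,0,0,0,0,0],[0,0,0,0,0,0,0],[0,0,0,0,0,0,0]]' > rows.txt && python3 jog.py rows.txt 80
echo '[[0,0,0,-0.16,0,0,0],[0,0,0,-0.48,0,0,0],[0,0,0,0,0,0,0]]' > rows.txt && python3 jog.py rows.txt
```

```text
time: 12.55
tcp_pos: [0.4975, -0.2032, 0.0505]
ee_rot: [3.139, -0.001, 0.948]
ft_force: [-1.7, 1.9, 6.3]
gripper_width: 0.125
grip_force: 81.5
time: 12.92
tcp_pos: [0.498, -0.2041, 0.0906]
ee_rot: [3.135, -0.0, 0.948]
ft_force: [0.1, -0.0, -4.5]
gripper_width: 0.123
grip_force: 80.0
```

In the tool's units: -0.04 m is -0.64, -0.03 m is -0.48, 0.169 rad / 1.5708 = 0.1076.

```bash
echo '[[0,0,0,-0.48,0,0,0],[0,0,0,-0.64,0,0,0],[0,0,0,-0.64,0,0,0],[0,0,0,-0.32,0,0,0.1076],[0,0,0,0,0,0,0.1076],[0,0,0,0,0,0,0.1076],[0,0,0,0,0,0,0.1076],[0,0,0,0,0,0,0.1076],[0,0,0,0,0,0,0]]' > rows.txt && python3 jog.py rows.txt
python3 - <<'E'
from h import *; from rig import arm, snapshot
s=arm.state();print(delta(s,W(0,0,.22),YD))
E
```

```text
time: 14.05
tcp_pos: [0.4953, -0.2024, 0.2166]
ee_rot: [-3.14, 0.002, 0.105]
ft_force: [0.9, -0.0, -4.4]
gripper_width: 0.124
grip_force: 79.8
tool d [ 0.0511 -0.3287 -0.003 ] rot [-0.0016  0.0022  0.0022]
```

In the tool's units: -0.032 m is -0.512, -0.016 m is -0.256.

```bash
echo '[[0,0.04,-0.256,0,0,0,0],[0,0.08,-0.512,0,0,0,0],[0,0.08,-0.512,0,0,0,0],[0,0.08,-0.512,0,0,0,0],[0,0.08,-0.512,0,0,0,0],[0,0.08,-0.512,0,0,0,0],[0,0.08,-0.512,0,0,0,0],[0,0.08,-0.512,0,0,0,0],[0,0.08,-0.512,0,0,0,0],[0,0.08,-0.512,0,0,0,0],[0,0.048,-0.256,0,0,0,0],[0,0.016,-0.128,0,0,0,0],[0,0,0,0,0,0,0],[0,0,0,0,0,0,0]]' > rows.txt && python3 jog.py rows.txt
python3 - <<'E'
from h import *; from rig import arm, snapshot
s=arm.state();print(delta(s,W(0,0,.22),YD),dock(s["tcp_pos"]))
d=wrist(arm,"w4");t=snapshot("top");np.savez("pics/top2.npz",**t)
a=cv2.resize(d["img"],(512,384));b=crop(t["img"],100,190,140,85,5)
b=cv2.resize(t["img"][185:275,90:250],(512,288))
cv2.imwrite("pics/w4m.png",np.vstack([cv2.resize(d["img"][90:270,130:386],(768,540))])[:,:,::-1])
cv2.imwrite("pics/t2c.png",b[:,:,::-1])
E
```

```text
time: 15.8
tcp_pos: [0.5137, 0.1279, 0.2182]
ee_rot: [3.141, 0.0, 0.102]
ft_force: [-1.1, 0.5, -4.2]
gripper_width: 0.129
grip_force: 79.9
tool d [-0.0018 -0.0021 -0.0018] rot [ 0.0005  0.0002 -0.0004] [ 0.0017 -0.0021  0.2182]
```

View pics/w4m.png

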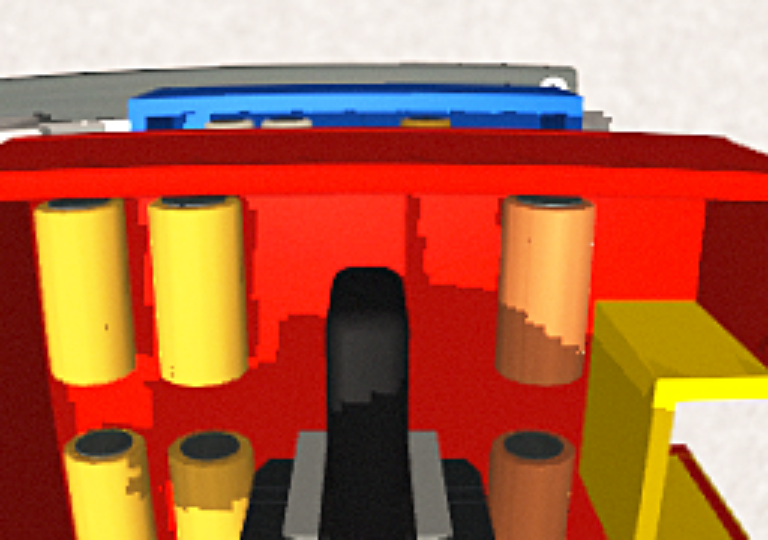

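The tray is held square in the fingers, with the notch at right. The blue rim shows beyond the far wall. Before lowering I'll tighten the dock fit with the stored images, using colour masks and rendered silhouettes.

```bash
python3 - <<'E'
from h import *
from scipy.optimize import minimize
def box(x0,x1,y0,y1,z0,z1): return [(x,y,z) for x in(x0,x1) for y in(y0,y1) for z in(z0,z1)]
key=[(a*.014,y,.062) for a in(-1,1) for y in(-.0775,-.0575)]+[(a*.010,y,.092) for a in(-1,1) for y in(-.0775,-.0575)]
def load(n,f):
    d=dict(np.load(f"pics/{n}.npz"));d["fish"]=f;return d
def masks(d):
    h=cv2.cvtColor(d["img"],cv2.COLOR_RGB2HSV).astype(int);H,S,V=h[...,0],h[...,1],h[...,2]
    return (H>100)&(H<130)&(S>130)&(V>50),(H>26)&(H<36)&(S>150)&(V>60)
for n,f,win in(("w1",True,(80,105,235,230)),("top0",False,(160,195,235,262))):
    d=load(n,f);b,y=masks(d);x0,y0,x1,y1=win
    W_=np.zeros_like(b);W_[y0:y1,x0:x1]=1;b&=W_;y&=W_
    for nm,m,pts in(("key",y,key),):
        yy,xx=np.nonzero(m);hull=cv2.convexHull(np.c_[xx,yy].astype(np.int32))[:,0]
        P=np.array([proj(d,W(*p)) for p in pts]);print(n,nm,"mask",xx.min(),xx.max()+0,yy.min(),yy.max(),"pred",P.min(0).round(1),P.max(0).round(1))
    yy,xx=np.nonzero(b);print(n,"blue",xx.min(),xx.max(),yy.min(),yy.max())
    for c in[(1,-1),(-1,-1),(1,0),(-1,0)]:
        print(c,proj(d,W(c[0]*.0575,c[1]*.0775,.062)).round(1),proj(d,W(c[0]*.0575,c[1]*.0775,.012)).round(1))
    for k in(range(x0,x0+60,12) if n=="w1" else range(172,230,10)):
        c=np.nonzero(b[:,k])[0]; 
        if len(c):print("col",k,c.min(),c.max(),end="; ")
    for k in(range(125,225,12) if n=="w1" else range(200,260,8)):
        c=np.nonzero(b[k])[0]
        if len(c):print("row",k,c.min(),c.max(),end="; ")
    print()
E
```

```text
w1 key mask 80 139 160 189 pred [ 77.5 162.9] [106.9 190.4]
w1 blue 87 221 116 220
(1, -1) [ 98.7 219.1] [114.6 205.2]
(-1, -1) [ 86.2 127.2] [105.2 122.8]
(1, 0) [154.9 220.8] [165.9 205.9]
(-1, 0) [145.9 122.7] [159.5 119.1]
col 92 126 162; col 104 123 218; col 116 122 219; col 128 121 219; row 125 97 221; row 137 88 187; row 149 90 188; row 161 91 201; row 173 122 190; row 185 110 190; row 197 96 191; row 209 98 204; Traceback (most recent call last):
  File "<stdin>", line 14, in <module>
TypeError: 'NoneType' object is not subscriptable
```

In the tool's units: 0.03 m is 0.48, -0.0028 m is -0.0448.

```bash
echo '[[0,-0.0272,-0.0448,0,0,0,0],[0,0,0,0.32,0,0,0],[0,0,0,0.48,0,0,0],[0,0,0,0.24,0,0,0],[0,0,0,0,0,0,0],[0,0,0,0,0,0,0]]' > rows.txt && python3 jog.py rows.txt
python3 - <<'E'
from h import *; from rig import arm, snapshot
s=arm.state();print(delta(s,W(0,.0007,.1045),YD),dock(s["tcp_pos"]))
d=wrist(arm,"w5");t=snapshot("scene");np.savez("pics/scene5.npz",**t)
a=cv2.resize(d["img"][130:270,256:456],(700,490))[:,:,::-1]
b=cv2.resize(t["img"][130:210,260:390],(700,431))[:,:,::-1]
cv2.imwrite("pics/m5.png",np.hstack([cv2.resize(a,(400,280)),cv2.resize(b,(400,280))]))
E
```

```text
time: 16.65
tcp_pos: [0.5127, 0.1314, 0.1544]
ee_rot: [3.142, -0.002, 0.103]
ft_force: [0.4, 1.0, -4.7]
gripper_width: 0.129
grip_force: 79.8
tool d [-0.0012  0.0008  0.0499] rot [ 0.     -0.0022  0.0003] [0.0011 0.0015 0.1544]
```

View pics/m5.png

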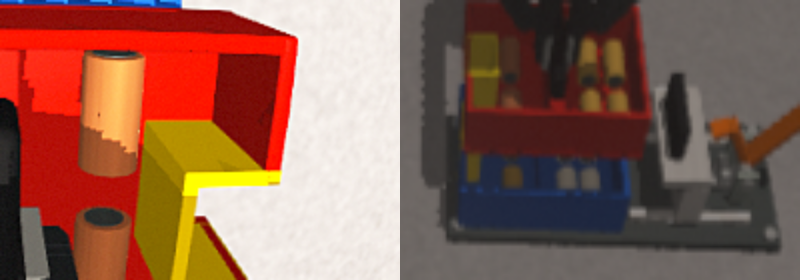

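In the scene view the red tray hangs squarely over the blue one, the jaw is back and the pawl is flipped. I'll lower it over the key, watching the force.

In the tool's units: 0.01 m is 0.16, 0.008 m is 0.128.

```bash
echo '[[0,-0.016,0.008,0.16,0,0,0],[0,0,0,0.128,0,0,0],[0,0,0,0.128,0,0,0],[0,0,0,0,0,0,0]]' > rows.txt && python3 jog.py rows.txt; echo '[[0,0,0,0.096,0,0,0],[0,0,0,0.08,0,0,0],[0,0,0,0,0,0,0]]' > rows.txt && python3 jog.py rows.txt; echo '[[0,0,0,0.064,0,0,0],[0,0,0,0,0,0,0]]' > rows.txt && python3 jog.py rows.txt;python3 -c "
from h import *;from rig import arm, snapshot
s=arm.state();print(delta(s,W(0,.0007,.1045),YD),dock(s['tcp_pos']))"
```

```text
time: 17.25
tcp_pos: [0.5096, 0.1306, 0.126]
ee_rot: [-3.142, 0.003, 0.103]
ft_force: [0.4, -0.4, -4.0]
gripper_width: 0.122
grip_force: 79.8
time: 17.62
tcp_pos: [0.5102, 0.1307, 0.1157]
ee_rot: [-3.142, 0.001, 0.103]
ft_force: [0.4, -0.9, -3.3]
gripper_width: 0.124
grip_force: 79.8
time: 17.88
tcp_pos: [0.5105, 0.1307, 0.112]
ee_rot: [-3.142, 0.001, 0.103]
ft_force: [-0.6, -0.6, -4.0]
gripper_width: 0.124
grip_force: 79.8
tool d [0.0011 0.0003 0.0075] rot [-0.      0.0006  0.0004] [-0.0011  0.001   0.112 ]
```

In the tool's units: 0.002 m is 0.032, 0.0002 m is 0.0032.

```bash
for i in 1 2 3 4; do echo '[[0,0.0032,0,0.032,0,0,0],[0,0,0,0,0,0,0]]' > rows.txt && python3 jog.py rows.txt | grep -E 'tcp|ft_force|rot'; done
```

```text
tcp_pos: [0.5108, 0.1308, 0.1102]
ee_rot: [-3.142, 0.0, 0.103]
ft_force: [-0.1, 0.4, -4.5]
tcp_pos: [0.5109, 0.1308, 0.1081]
ee_rot: [-3.142, 0.0, 0.103]
ft_force: [-0.1, -0.7, -4.2]
tcp_pos: [0.5111, 0.1308, 0.1061]
ee_rot: [-3.142, 0.0, 0.103]
ft_force: [-0.8, 0.1, -3.8]
tcp_pos: [0.5117, 0.1309, 0.1045]
ee_rot: [-3.142, -0.0, 0.103]
ft_force: [-0.5, 0.7, -2.1]
```

In the tool's units: 0.001 m is 0.016.

```bash
for i in 1 2; do echo '[[0,0,0,0.016,0,0,0],[0,0,0,0,0,0,0]]' > rows.txt && python3 jog.py rows.txt | grep -E 'tcp|ft_force|rot'; done
```

```text
tcp_pos: [0.5117, 0.1309, 0.1044]
ee_rot: [3.142, -0.0, 0.103]
ft_force: [-3.0, 0.9, 5.9]
tcp_pos: [0.5118, 0.1309, 0.1044]
ee_rot: [3.141, -0.0, 0.103]
ft_force: [-6.4, -1.1, 11.3]
```

Contact came at z = 0.1044, which is the expected home height. I'll ease off, release slowly and rise.

In the tool's units: -0.05 m is -0.8, -0.03 m is -0.48.

```bash
echo '[[0,0,0,-0.024,0,0,0],[0.15,0,0,0,0,0,0],[0.25,0,0,0,0,0,0],[0.4,0,0,0,0,0,0],[0.5,0,0,0,0,0,0],[0.5,0,0,0,0,0,0],[0.5,0,0,-0.16,0,0,0],[0.5,0,0,-0.48,0,0,0],[0.5,0,0,-0.8,0,0,0],[0.5,0,0,-0.8,0,0,0],[0.5,0,0,0,0,0,0],[0.5,0,0,0,0,0,0]]' > rows.txt && python3 jog.py rows.txt
python3 - <<'E'
from h import *; from rig import arm, snapshot
d=wrist(arm,"w6");t=snapshot("scene");np.savez("pics/scene6.npz",**t)
a=cv2.resize(d["img"][60:300,96:416],(460,345))[:,:,::-1]
b=cv2.resize(t["img"][125:215,260:390],(340,235))[:,:,::-1]
o=np.zeros((345,800,3),np.uint8);o[:,:460]=a;o[:235,460:]=b;cv2.imwrite("pics/m6.png",o)
B2=B+DY*.0007
for z,l in((.092,"key"),):print("key",proj(d,W(0,-.0675,.092)))
for c in[(1,1),(-1,1),(1,-1),(-1,-1)]:print(c,proj(d,W(c[0]*.0575,c[1]*.0775,.112)).round(1))
E
```

```text
time: 20.88
tcp_pos: [0.5113, 0.1308, 0.2441]
ee_rot: [3.142, -0.0, 0.103]
ft_force: [0.1, -0.5, -1.1]
gripper_width: 0.501
grip_force: 0.0
key [317.11919242 174.85940241]
(1, 1) [170.1 121.5]
(-1, 1) [178.4 233. ]
(1, -1) [334.7 121.7]
(-1, -1) [326.2 233. ]
```

View pics/m6.png

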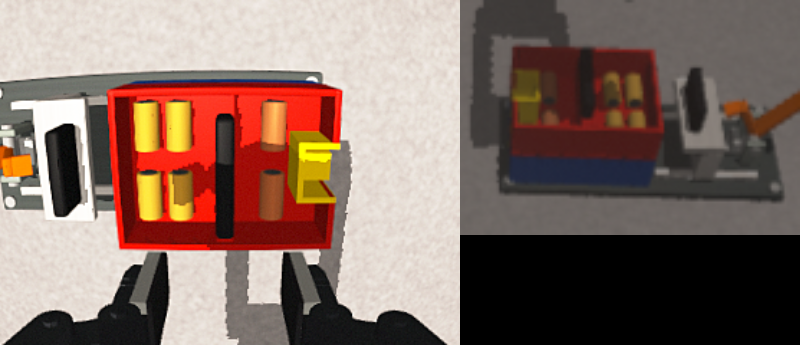

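The red tray sits flush and level on the blue one, with the key inside its notch at (312,165). The jaw is back at (62,165) and the pawl is flipped.

```bash
python3 -c "
from rig import arm, snapshot
print(arm.job_done())"
```

```text
the job is handed in; nothing more can be done
None
```

The job is handed in: the pawl is flipped and the jaw fully back, both pushed to their stops. The red tray was lowered onto the blue one with its notch over the key, meeting it at the expected home height, then released; robot clock about 21 s.

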